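Lock a tub shaker's clamp bar with a hairpin clip

TASK

Get the paint tub ready for shaking: swing the shaker's raised clamp bar gently down until its rubber pad rests on the tub's lid and its forked end straddles the upright stud. Then pick up the hairpin clip and slide its straight leg through the stud's cross hole, feeling your way without forcing it, until the bowed leg snaps over the stud and hugs it; leave the clip fully home and disturb nothing else.

Things in the scene. Friction and masses are not known exactly. Their poses are not given: they have to be found in the camera images.
- shaker: Heavy bench tub shaker, immovable: grey housing 180 x 250 mm, aluminium platform 52 mm high with a white lidded tub between four rubber pegs. Origin: centre of its underside on the bench; x points from its front (control panel, robot side) to its back, y to its left, z up. Hinge bracket (two dark cheeks, 50 mm over all, 160 mm high) at y = +88 mm, upright steel stud at y = -85 mm.
- bar_hinge (a point): Hinge axis of the clamp bar, at x = 0, y = +88, z = 145.5 mm of the shaker, axis along the shaker's x. The flat aluminium bar is 36 mm wide, 8 mm thick (axis in its mid thickness) and reaches 193 mm from the hinge; its last 37 mm are forked (slot 20 mm wide, tines 8 mm), and the fork passes over the stud. A rubber pad under it, 88 mm from the hinge, gives about 3 N per mm.
- clamp_bar (a joint): Angle of the clamp bar, rad: 0 when down and level, pad on the tub's lid (it then runs from the hinge to the shaker's -y, its top 149.5 mm over the bench); grows as its free end rises (start 0.75 to 1.1). The hinge is stiff: the bar stays where it is left, and about 3 N on its upper face swing it down.
- bar_press (a point): Point on the upper face of the clamp bar, mid width, 135 mm from the hinge: where to push it down. Moves with the bar.
- stud_mid (a point): Middle of the stud's cross hole if the stud stood exactly upright: x = 0, y = -85, z = 164 mm of the shaker (14 mm over the lowered bar); axes as the shaker's. Round shank 16 mm; the stud ends 14 mm over the hole. The hole runs right through along x, 5.5 mm wide and high, countersunk to 7 mm at both mouths.
- stud_foot (a point): Pivot at the stud's foot, 98 mm under the hole, axis along the shaker's x. The stud swings loosely on it between two stops, 0.06 rad to either side, and flops against one of them by its own weight: the hole really lies about 6 mm off point stud_mid along the shaker's y, to the one side or the other (not measured: look or feel). Well under 1 N sideways moves it; along x it is rigid.
- clip: Hairpin (hitch pin) clip of 4 mm spring wire, 106 mm long, 50 to 75 g, lying flat on the bench. Origin: middle of its loop end, at the underside; x along the legs, z up; the wire's axis is 5 mm over the underside. The loop's two straight sides (y = +8 and -8, x = -14 to +14 mm) wear black rubber sleeves 10 mm thick: grip them there, 26 mm over all along y.
- clip_tip (a point): Rounded tip of the clip's straight leg, at x = 83.5, y = -8, z = 5 mm of the clip. The leg runs straight along y = -8 mm from its sleeve to here; 4 mm thick, the last 6 mm only 3 mm.
- clip_seat (a point): Point where the stud's axis lies when the clip is fully home: x = 38, y = -8, z = 5 mm of the clip, on the axis of the straight leg.
- clip_leg (a joint): Angle by which the clip's bowed leg is sprung away from the straight leg, rad: 0 at rest and when it hugs the stud, about 0.14 while the shank passes its throat. It starts at the y = +8 mm sleeve; its flared tip is at x = 64, y = +6 mm. Spring 0.7 Nm/rad; pushing it over the shank takes about 5 to 12 N, which drop as it snaps home; then the clip meets a hard stop.
- tub: The lidded white paint tub on the shaker's platform, 115 mm diameter, 83 mm tall, origin at the centre of its underside.
- flow_cup: Metal flow cup on three thin legs, 61 mm wide, 90 mm tall, origin at the centre of its underside. Bystander.
- beaker: White plastic beaker, 59 mm wide, 67 mm tall, origin at the centre of its underside. Bystander.
- film_applicator: Steel film applicator, a square frame 79 x 90 mm, 32 mm high, origin at the centre of its underside. Bystander.
- wash_bottle: White wash bottle with a bent spout, 64 x 83 mm, 182 mm tall, origin at the centre of its underside. Bystander.

How it is judged:
By the outcome, as a careful person would: the job done as asked, in the order asked, and still so for the second after the job is handed in, with the robot touching nothing.
It also fails if it takes over 72 s, if anything falls off the work surface, if the arm or the gripper's body presses on something with over 40 N, if the wrist force passes 120 N, or if a joint passes its speed limit or range.

ROBOT

A 6-joint arm with a two-finger parallel gripper is mounted at the origin on a cart in front of the work surface, level with it; the furniture and walls round the work are solid. World frame = base frame: x ahead of the robot, y to its left, z up, the work surface at z = 0. Lengths are in mm, angles in rad, forces in N, time in s.
With the tool pointing down it reaches from about 275 to 825 mm from the base axis. Payload 4.9 kg.
Tool frame: the origin (TCP) lies at the very end of the fingers, on their centre line; the grasp point (between the pads) lies 19 mm behind it; z points along the fingers, y is the line along which they close (so a half turn about z gives the same grasp; the last joint's range is limited). The gripper opens to 85 mm and grips with 20 to 120 N. Pads are 22 mm wide; open, the fingers measure 114 mm over their backs; the gripper's body (76 mm by 85 mm) begins 54 mm behind the grasp point. The pads swing forward as they close: fully open they stand 13 mm farther back than shut.
Start: joints at [-1.388, 0.326, -0.193, 1.052, 0, 1.437], TCP at [171.352, -522.644, 206.381] pointing down, gripper open.
Joint ranges: [-2.65, 2.65], [-0.97, 1.79], [-1.3, 1.35], [-1.93, 2.1], [-1.47, 1.37], [-3.14, 3.14]. Speed limits (rad/s): [2.57, 2.57, 3.14, 3.14, 3.14, 3.14].

INTERFACE

Orientations are given as a unit quaternion [x, y, z, w].
In Python, from workcell import ctrl, vision gives the robot as it stands. The module is installed in compiled form; this text tells all that it offers.
- The arm moves only by the shell command python3 -m creep FILE [FORCE], which reads ROWS from the file FILE. ROWS is a JSON list of rows, 1 to 20 of them, each of 7 numbers: a rotation vector rx, ry, rz in rad, then dx, dy, dz in mm, then the finger opening in mm; each row is the pose to reach, as a shift and turn from the pose commanded when the command began, along the tool's axes at that moment; what a row does not reach only later rows make up. A row lasts 1/12 s, in which the tool goes at most 41.7 mm and 0.125 rad, less where a joint would pass 70% of its speed; a pose out of reach is approached as far as the arm can. The fingers move at their own pace and stop on an object; FORCE is the grip in N (left out, the last holds). Time passes only in rows, so rows that do not move let the fingers close. It prints the time, the measured TCP pose, the force, the opening and the grip force at its end. Input that does not fit is refused with a message, and nothing moves.
- ctrl.read_state(): the state, without advancing time (a new reading comes with each control period).
- vision.read_camera(name): name is "scene" or "top"; returns a dict with "color" (400x640x3 uint8, blue, green, red), "fx", "fy", "cx", "cy" (pixels), "k1" (the pictures are not rectified: a ray, as slopes to the right and down, at radius r is drawn at 1 + k1 r^2 times it, then the intrinsics apply), "eye" and "orientation" of the camera in the world. Camera axes: x right, y up, looking along -z (the intrinsics and any distortion apply to the point x, -y, -z); pixel columns grow to the right and rows downward; lengths in mm; the calibration is good to about 2 mm. A picture is of the moment at which its call begins. There is no depth.
- ctrl.hand_in(): hands the job in; it is judged then, once.
The state is a dict: "clock": time; "joint_pos": joint angles; "joint_velocities": joint speeds; "joint_efforts": joint torques, N m; "eef_pos": TCP position; "tool_rot": TCP orientation; "contact_force": force on the tool from outside, world axes, zero at the start; "moment": the same for the moment, N m; "gripper_width": finger opening in mm; "finger_force": force on a finger pad.
Only numpy, scipy, OpenCV 4.12 (cv2) and the standard library are available. Lean on these libraries where they do the work, as an engineer would, in place of code of your own. Each camera call takes 0.05 s, during which the arm holds its last target. There are 200 camera calls.

## Working session

There is one attempt and no reset: what is moved stays moved. The work goes in short steps, Python scripts to look and compute and a shell command to move; the robot and the scene stay as the last step left them, time stands still between calls to the robot, and variables do not carry over. Pictures are saved under pics/ and viewed, at most 10 in all, crops included, and the job is handed in when it is done.

```bash
mkdir -p pics; cat > h.py <<'E'
import numpy as np, cv2
from scipy.spatial.transform import Rotation as R
from workcell import ctrl, vision
def cam(n,save=None):
    c=vision.read_camera(n)
    if save: cv2.imwrite('pics/'+save,c['color'])
    return c
def ray(c,u,v):
    K=np.array([[c['fx'],0,c['cx']],[0,c['fy'],c['cy']],[0,0,1.]])
    p=cv2.undistortPoints(np.array([[[u,v]]],float),K,np.array([c['k1'],0,0,0.]))[0,0]
    # exact distortion: radius r undistorted drawn at 1+k1 r^2
    d=R.from_quat(c['orientation']).apply([p[0],-p[1],-1]); return np.array(c['eye']),d
def onz(c,u,v,z):
    e,d=ray(c,u,v); return e+d*(z-e[2])/d[2]
def proj(c,P):
    q=R.from_quat(c['orientation']).inv().apply(np.atleast_2d(P)-np.array(c['eye']))
    x=q[:,0]/-q[:,2]; y=-q[:,1]/-q[:,2]; s=1+c['k1']*(x*x+y*y)
    return np.c_[c['fx']*x*s+c['cx'],c['fy']*y*s+c['cy']]
def tri(a,b):
    (e1,d1),(e2,d2)=a,b
    t=np.linalg.lstsq(np.c_[d1,-d2],e2-e1,rcond=None)[0]
    p,q=e1+d1*t[0],e2+d2*t[1]; return (p+q)/2,np.linalg.norm(p-q)
E
python3 - <<'E'
from h import *
import pickle
a=cam('scene','s0.png');b=cam('top','t0.png')
pickle.dump((a,b),open('c0.pkl','wb'))
for c in(a,b):print({k:v for k,v in c.items() if k!='color'})
print(ctrl.read_state())
cv2.imwrite('pics/both.png',np.vstack([a['color'],b['color']])[:, :])
E
```

```text
{'fx': 469.15700146989974, 'fy': 469.15700146989974, 'cx': 316.4373856048984, 'cy': 199.19987603538044, 'k1': -0.025201596237555725, 'eye': array([-685.91831469, -597.62009406,  860.5284902 ]), 'orientation': array([ 0.44030952, -0.25333515, -0.44959725,  0.73471841])}
{'fx': 371.3795439767731, 'fy': 371.3795439767731, 'cx': 322.316275821255, 'cy': 201.3096054611316, 'k1': 0.015028111409021647, 'eye': array([ 463.54896811,   72.09083704, 1201.0495166 ]), 'orientation': array([ 0.01549617, -0.0175792 , -0.70572435,  0.70809886])}
{'clock': 0.1, 'joint_pos': array([-1.38817860e+00,  3.26861419e-01, -1.93453078e-01,  1.05202336e+00,
       -1.93505960e-05,  1.43657557e+00]), 'joint_velocities': array([ 0.00063183, -0.00159263,  0.00167052,  0.00082279,  0.00067947,
        0.00020333]), 'joint_efforts': array([ 1.54915415e-03, -4.44238365e+01,  2.63039535e+01,  7.97717687e-03,
       -5.81209952e-05,  6.71935126e-06]), 'eef_pos': array([ 171.25300108, -522.07827142,  205.69641737]), 'tool_rot': array([ 9.87477599e-01,  1.57757402e-01, -2.83220001e-05, -7.70305795e-04]), 'contact_force': array([-0.73962818,  0.29260522, -0.09021368]), 'moment': array([0.00905959, 0.00925525, 0.01294378]), 'finger_force': 0.0, 'gripper_width': 85.43834304844063}
```

View pics/s0.png

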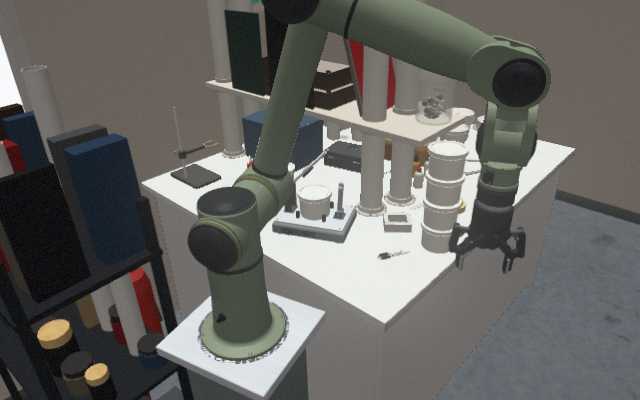

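View pics/t0.png

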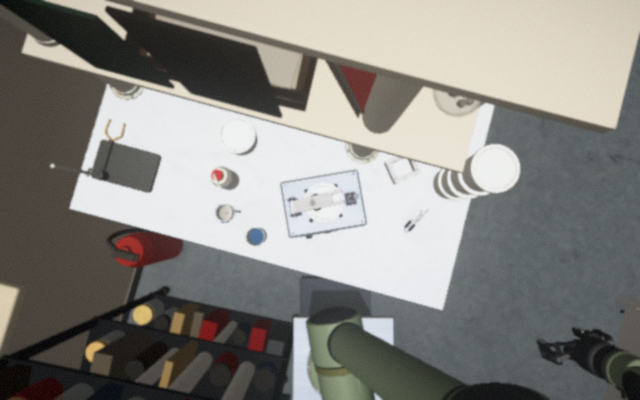

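The scene picture shows the shaker near (315,210), the clip near (393,255), and a shelf with pillars close behind. The top picture shows the shaker near (323,203) and the clip near (415,220). I'll enlarge both.

```bash
python3 - <<'E'
from h import *
import pickle
a,b=pickle.load(open('c0.pkl','rb'))
def crop(c,x,y,w,h,s):
    im=cv2.resize(c['color'][y:y+h,x:x+w],None,fx=s,fy=s,interpolation=cv2.INTER_CUBIC)
    for i in range(0,w,10): cv2.putText(im,str(x+i),(i*s,8),0,.3,(0,0,255)); cv2.line(im,(i*s,10),(i*s,14),(0,0,255))
    for i in range(0,h,10): cv2.putText(im,str(y+i),(0,i*s+3),0,.3,(0,0,255)); cv2.line(im,(20,i*s),(24,i*s),(0,0,255))
    return im
A=crop(a,265,160,100,85,7)
B=crop(b,275,165,100,80,7)
cv2.imwrite('pics/a.png',A);cv2.imwrite('pics/b.png',B)
C=np.hstack([crop(a,370,238,44,30,9),crop(b,395,200,44,38,9)[:270]]) 
C=np.vstack([crop(a,370,240,60,24,12),crop(b,395,203,60,34,10)[:, :600] if 0 else cv2.copyMakeBorder(crop(b,395,203,60,30,10),0,0,0,120,0)])
cv2.imwrite('pics/c.png',C)
E
```

```text
(no output)
```

View pics/a.png

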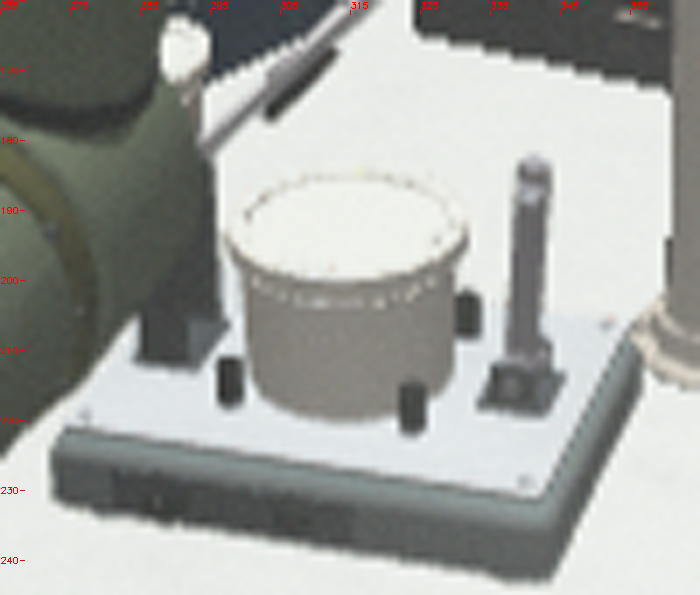

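View pics/b.png

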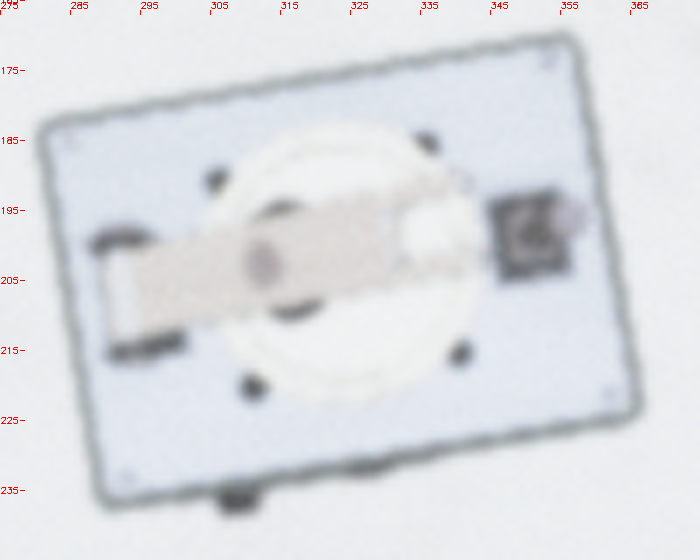

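View pics/c.png

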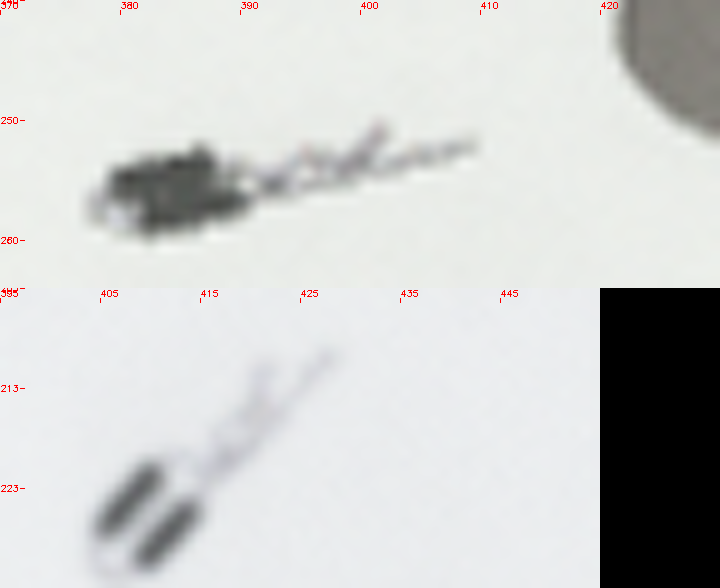

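```bash
python3 - <<'E'
from h import *
import pickle
a,b=pickle.load(open('c0.pkl','rb'))
np.set_printoptions(precision=1,suppress=True)
C=[(280.7,182.8),(357,170),(366.3,223.7),(290.2,237.2)]
P=[onz(b,*c,48) for c in C]
print(P,np.mean(P,0)); 
for i in range(4):
    d=P[(i+1)%4]-P[i]; print(np.linalg.norm(d),np.degrees(np.arctan2(d[1],d[0])))
A=lambda X,Y:(265+X/7,160+Y/7)
print('stud top',onz(b,356.4,196.1,176),onz(a,*A(533,165),176),tri(ray(a,*A(533,165)),ray(b,356.4,196.1)))
T=lambda X,Y:(395+X/10,203+(Y-288)/10)
for n,p,z in [('s1',T(128,500),8),('s2',T(167,535),8),('tip',T(338,352),5),('bt',T(265,370),5),('loop',T(98,580),5)]: print(n,onz(b,*p,z))
S=lambda X,Y:(370+X/12,240+Y/12)
for n,p,z in [('s1',S(165,175),8),('s2',S(195,212),8),('tip',S(474,144),5),('bt',S(383,128),5)]: print(n,onz(a,*p,z))
# scene corners bottom of housing at z=0
for p in [A(50,500),A(548,580),A(640,395)]: print('base',onz(a,*p,0))
for p in [A(65,432),A(543,498),A(637,325)]: print('plat',onz(a,*p,52))
print(R.from_quat(ctrl.read_state()['tool_rot']).as_matrix())
E
```

```text
[array([574.8, 198.6,  48. ]), array([615.7, -39.1,  48. ]), array([448.5, -67.8,  48. ]), array([406.1, 167.7,  48. ])] [511.3  64.8  48. ]
241.18234424991394 -80.22876496776489
169.63321512615548 -170.27574805714755
239.31736421757466 100.21577914641612
171.49870215679735 10.350248144045832
stud top [526.3 -25.1 176. ] [526.1 -27.8 176. ] (array([526.9, -26.2, 175.1]), np.float64(2.285413434950111))
s1 [ 446.9 -205.7    8. ]
s2 [ 435.7 -218.1    8. ]
tip [ 494.6 -274.3    5. ]
bt [ 488.8 -250.7    5. ]
loop [ 421.2 -196.5    5. ]
s1 [ 445.1 -211.2    8. ]
s2 [ 433.4 -223.7    8. ]
tip [ 496.7 -276.7    5. ]
bt [ 493.3 -253.3    5. ]
base [416.4 178.1   0. ]
base [459.4 -67.3   0. ]
base [629.6 -39.1   0. ]
plat [402.7 156.7  52. ]
plat [448.6 -69.6  52. ]
plat [610.7 -44.8  52. ]
[[ 1.   0.3 -0. ]
 [ 0.3 -1.   0. ]
 [ 0.  -0.  -1. ]]
```

```bash
cat >> h.py <<'E'
C0=np.array([511.3,64.8,0]); YAW=np.radians(10.0)
def W(x,y,z): return C0+R.from_euler('z',YAW).apply([x,y,z])
def bar(r,th,up=4,x=0): return W(x,88-r*np.cos(th)+up*np.sin(th),145.5+r*np.sin(th)+up*np.cos(th))
def togo(p,yaw):
    s=ctrl.read_state(); M=R.from_quat(s['tool_rot'])
    T=R.from_matrix(np.c_[[np.cos(yaw),np.sin(yaw),0],[np.sin(yaw),-np.cos(yaw),0],[0,0,-1]])
    print('rot',(M.inv()*T).as_rotvec().round(3),'d',M.inv().apply(np.array(p)-s['eef_pos']).round(1))
np.set_printoptions(precision=1,suppress=True)
E
python3 - <<'E'
from h import *
import pickle
a,b=pickle.load(open('c0.pkl','rb'))
for th in(.7,.8,.9,1.,1.1):
    print(th,'top tip',proj(b,[bar(193,th,0,14),bar(193,th,0,-14),bar(156,th,4,0)]).ravel(),'scene pad',proj(a,[bar(88,th,-10,-10),bar(110,th,0,-18)]).ravel())
    print('   press',bar(135,th))
print('housing corners', proj(b,[W(x,y,48) for x,y in((90,125),(90,-125),(-90,-125),(-90,125))]).ravel())
print('stud nominal top',proj(b,[W(0,-85,178),W(0,-91.7,178),W(0,-78.3,178)]).ravel(),proj(a,[W(0,-85,178),W(0,-91.7,178),W(0,-78.3,178)]).ravel())
print('hinge cheeks',proj(b,[W(25,88,160),W(-25,88,160)]).ravel())
print('can', onz(a,437,247,0))
togo(bar(135,1.0)+[0,0,90],YAW+np.pi/2)
E
```

```text
0.7 top tip [346.6 190.2 348.5 201.1 335.1 198.2] scene pad [308.2 175.6 310.2 170.9]
   press [513.5  52.3 235.5]
0.8 top tip [341.7 190.6 343.7 201.7 331.1 198.7] scene pad [306.5 173.4 307.9 168.4]
   press [511.9  61.7 245.1]
0.9 top tip [336.2 191.2 338.2 202.5 326.5 199.3] scene pad [304.7 171.4 305.4 166. ]
   press [510.   71.9 253.7]
1.0 top tip [330.  192.  331.9 203.4 321.4 200. ] scene pad [302.7 169.5 302.6 163.9]
   press [508.1  82.9 261.3]
1.1 top tip [323.1 192.9 325.1 204.5 315.9 200.8] scene pad [300.6 167.8 299.8 162. ]
   press [506.   94.7 267.6]
housing corners [279.1 181.7 358.1 168.1 368.3 225.  288.7 238.9]
stud nominal top [354.2 196.1 356.6 195.7 351.9 196.5] [338.6 182.5 340.7 182.7 336.6 182.2]
hinge cheeks [291.4 198.2 294.4 215.8]
can [ 567.6 -344.4    0. ]
rot [-0.  -0.  -1.4] d [ 508.6 -470.2 -144.7]
```

```bash
python3 - <<'E'
from h import *
print(bar(122,.78)); togo(bar(122,.78)+[0,0,55],YAW+np.pi/2)
E
```

```text
[510.6  68.8 234.1]
rot [-0.  -0.  -1.4] d [ 506.6 -455.9  -82.7]
```

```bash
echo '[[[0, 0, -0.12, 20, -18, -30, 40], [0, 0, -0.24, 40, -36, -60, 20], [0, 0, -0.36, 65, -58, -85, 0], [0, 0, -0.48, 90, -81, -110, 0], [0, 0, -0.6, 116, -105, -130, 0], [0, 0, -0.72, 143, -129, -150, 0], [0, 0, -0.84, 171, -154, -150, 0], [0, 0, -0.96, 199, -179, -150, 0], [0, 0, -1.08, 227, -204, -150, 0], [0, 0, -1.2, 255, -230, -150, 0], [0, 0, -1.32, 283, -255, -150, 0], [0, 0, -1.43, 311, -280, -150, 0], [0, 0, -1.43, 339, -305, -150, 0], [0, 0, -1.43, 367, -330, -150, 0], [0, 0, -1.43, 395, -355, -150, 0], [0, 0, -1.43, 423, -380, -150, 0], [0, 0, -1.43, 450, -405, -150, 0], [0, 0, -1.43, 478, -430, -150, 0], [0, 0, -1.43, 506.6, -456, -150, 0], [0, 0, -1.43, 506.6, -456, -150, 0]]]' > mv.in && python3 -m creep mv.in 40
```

```text
refused: ROWS must be a list of rows, each a list of 7 numbers. Nothing was moved.
```

Refused on format, not on reach. It needs a list of rows, each a list of 7 numbers.

```bash
echo '[[0, 0, -0.12, 20, -18, -30, 40], [0, 0, -0.24, 40, -36, -60, 20], [0, 0, -0.36, 65, -58, -85, 0], [0, 0, -0.48, 90, -81, -110, 0], [0, 0, -0.6, 116, -105, -130, 0], [0, 0, -0.72, 143, -129, -150, 0], [0, 0, -0.84, 171, -154, -150, 0], [0, 0, -0.96, 199, -179, -150, 0], [0, 0, -1.08, 227, -204, -150, 0], [0, 0, -1.2, 255, -230, -150, 0], [0, 0, -1.32, 283, -255, -150, 0], [0, 0, -1.43, 311, -280, -150, 0], [0, 0, -1.43, 339, -305, -150, 0], [0, 0, -1.43, 367, -330, -150, 0], [0, 0, -1.43, 395, -355, -150, 0], [0, 0, -1.43, 423, -380, -150, 0], [0, 0, -1.43, 450, -405, -150, 0], [0, 0, -1.43, 478, -430, -150, 0], [0, 0, -1.43, 506.6, -456, -150, 0], [0, 0, -1.43, 506.6, -456, -150, 0]]' > mv.in && python3 -m creep mv.in 40; python3 -c "
from h import *
togo(bar(122,.78)+[0,0,30],YAW+np.pi/2)"
```

```text
clock: 1.77
eef_pos: [512.6, 73.7, 355.1]
tool_rot: [0.64, 0.769, 0.001, -0.001]
contact_force: [-1.4, -1.0, -0.9]
gripper_width: -0.1
finger_force: 0.0
rot [-0. -0.  0.] d [-4.7 -2.9 90.9]
```

```bash
echo '[[0, 0, 0, -5, -2.9, 30, 0], [0, 0, 0, -5, -2.9, 60, 0], [0, 0, 0, -5, -2.9, 85, 0], [0, 0, 0, -5, -2.9, 95, 0], [0, 0, 0, -5, -2.9, 95, 0]]' > mv.in && python3 -m creep mv.in && echo '[[0, 0, 0, 0, 0, 4, 0], [0, 0, 0, 0, 0, 8, 0], [0, 0, 0, 0, 0, 12, 0], [0, 0, 0, 0, 0, 16, 0], [0, 0, 0, 0, 0, 20, 0], [0, 0, 0, 0, 0, 20, 0]]' > mv.in && python3 -m creep mv.in; python3 -c "
from h import *
cam('scene','s1.png')"
```

```text
clock: 2.18
eef_pos: [506.7, 62.9, 258.8]
tool_rot: [0.642, 0.766, -0.002, -0.002]
contact_force: [-0.7, 0.1, 1.1]
gripper_width: -0.0
finger_force: 0.0
clock: 2.68
eef_pos: [508.4, 63.0, 240.8]
tool_rot: [0.642, 0.766, -0.0, -0.0]
contact_force: [-0.3, -0.3, 0.1]
gripper_width: -0.1
finger_force: 0.0
```

```bash
echo '[[0, 0, 0, -2, 0, 4, 0], [0, 0, 0, -5, 1, 7, 0], [0, 0, 0, -8, 2, 10, 0], [0, 0, 0, -11, 3, 14, 0], [0, 0, 0, -14, 3, 18, 0], [0, 0, 0, -14, 3, 19, 0]]' > mv.in && python3 -m creep mv.in && echo '[[0, 0, 0, -3, 0, 5, 0], [0, 0, 0, -6, 0, 10, 0], [0, 0, 0, -9, 0, 15, 0], [0, 0, 0, -12, 0, 21, 0], [0, 0, 0, -12, 0, 21, 0]]' > mv.in && python3 -m creep mv.in
```

```text
clock: 3.23
eef_pos: [514.3, 49.1, 221.7]
tool_rot: [0.643, 0.766, -0.0, 0.0]
contact_force: [-0.3, -0.5, 2.0]
gripper_width: 0.0
finger_force: 0.8
clock: 3.65
eef_pos: [515.6, 37.4, 199.9]
tool_rot: [0.642, 0.766, -0.001, -0.001]
contact_force: [-0.1, 1.3, -0.4]
gripper_width: -0.2
finger_force: 0.0
```

```bash
python3 - <<'E'
from h import *
c=cam('scene'); cv2.imwrite('pics/s2.png',cv2.resize(c['color'][100:250,240:420],None,fx=4,fy=4))
E
```

```text
(no output)
```

View pics/s2.png

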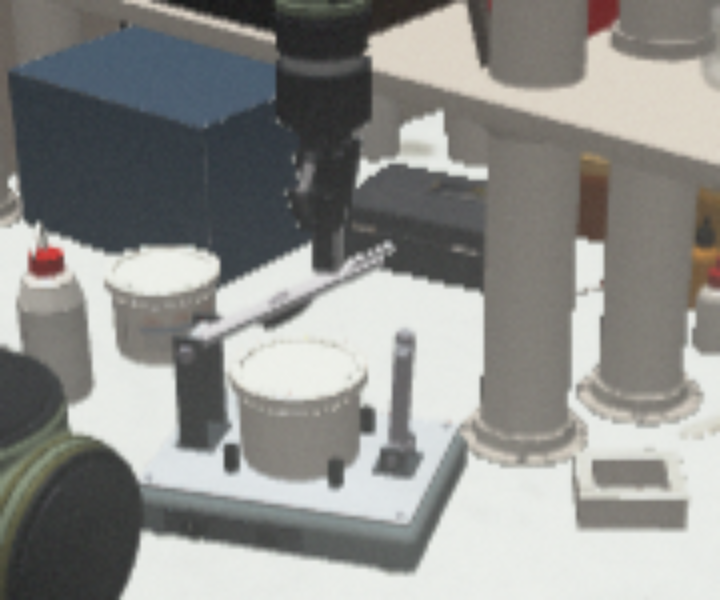

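The fingertips sit on the bar (crop (330,268)), and it has come down to about 0.4 rad. I'll keep following the arc.

```bash
echo '[[0, 0, 0, -2, 0, 6, 0], [0, 0, 0, -4, 0, 12, 0], [0, 0, 0, -6, 0, 18, 0], [0, 0, 0, -8, 0, 24, 0], [0, 0, 0, -9, 0, 30, 0], [0, 0, 0, -10, 0, 35, 0], [0, 0, 0, -11, 0, 39, 0], [0, 0, 0, -11, 0, 42, 0], [0, 0, 0, -11, 0, 42, 0]]' > mv.in && python3 -m creep mv.in  && echo '[[0, 0, 0, 0, 0, 2, 0], [0, 0, 0, 0, 0, 4, 0], [0, 0, 0, 0, 0, 4, 0]]' > mv.in && python3 -m creep mv.in
```

```text
clock: 4.45
eef_pos: [517.6, 27.3, 158.5]
tool_rot: [0.642, 0.766, -0.0, -0.001]
contact_force: [0.5, 0.1, 0.5]
gripper_width: 0.1
finger_force: 0.0
clock: 4.7
eef_pos: [518.1, 27.2, 155.2]
tool_rot: [0.642, 0.767, 0.0, -0.0]
contact_force: [-0.1, 0.1, -1.2]
gripper_width: -0.4
finger_force: 0.0
```

```bash
for i in 1 ; do echo '[[0, 0, 0, 0, 0, 1.5, 0], [0, 0, 0, 0, 0, 3, 0]]' > mv.in && python3 -m creep mv.in; echo '[[0, 0, 0, 0, 0, 1, 0], [0, 0, 0, 0, 0, 1.5, 0]]' > mv.in && python3 -m creep mv.in;echo '[[0, 0, 0, 0, 0, 1, 0], [0, 0, 0, 0, 0, 1, 0]]' > mv.in && python3 -m creep mv.in; done
```

```text
clock: 4.87
eef_pos: [518.3, 27.1, 152.5]
tool_rot: [0.642, 0.767, 0.0, 0.0]
contact_force: [-0.0, -1.2, 1.3]
gripper_width: 0.3
finger_force: 0.6
clock: 5.03
eef_pos: [518.2, 27.1, 150.8]
tool_rot: [0.642, 0.766, 0.0, 0.0]
contact_force: [0.5, -1.4, 0.8]
gripper_width: -0.0
finger_force: 0.6
clock: 5.2
eef_pos: [518.2, 27.2, 149.8]
tool_rot: [0.642, 0.767, 0.0, 0.0]
contact_force: [0.4, -0.2, -0.2]
gripper_width: 0.3
finger_force: 0.3
```

```bash
echo '[[0, 0, 0, 0, 0, 1, 0], [0, 0, 0, 0, 0, 1, 0]]' > mv.in && python3 -m creep mv.in; echo '[[0, 0, 0, 0, 0, 0.7, 0], [0, 0, 0, 0, 0, 0.7, 0]]' > mv.in && python3 -m creep mv.in; python3 - <<'E'
from h import *
c=cam('scene'); cv2.imwrite('pics/s3.png',cv2.resize(c['color'][165:250,270:370],None,fx=7,fy=7,interpolation=2))
E
```

```text
clock: 5.37
eef_pos: [518.2, 27.2, 148.8]
tool_rot: [0.642, 0.767, 0.0, -0.0]
contact_force: [-0.2, -0.3, 1.1]
gripper_width: -0.0
finger_force: 0.4
clock: 5.53
eef_pos: [518.2, 27.2, 148.1]
tool_rot: [0.642, 0.767, 0.0, -0.0]
contact_force: [1.1, -0.6, 1.0]
gripper_width: -0.3
finger_force: 0.4
```

View pics/s3.png

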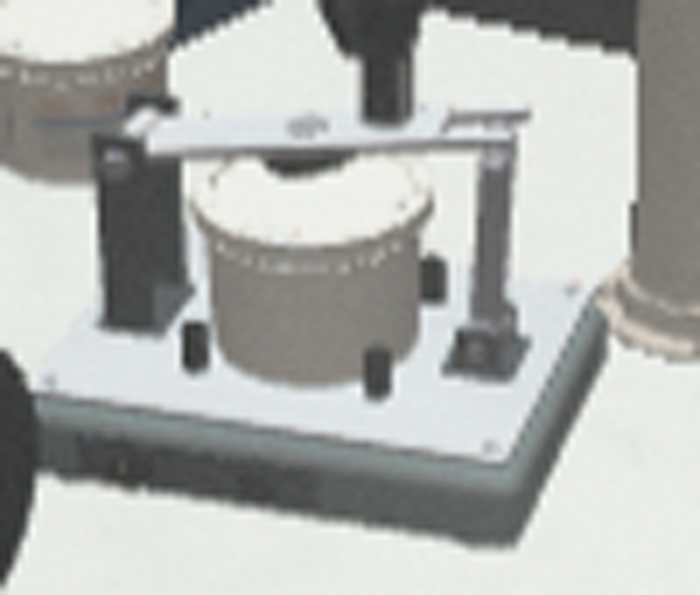

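```bash
python3 - <<'E'
from h import *
import pickle
a,b=pickle.load(open('c0.pkl','rb'))
f=lambda P:((proj(a,P)-[270,165])*7).round(0).tolist()
print('tcp',f([ctrl.read_state()['eef_pos']]))
for th in(0,.05,.1,.15,.2): print(th,f([bar(193,th,4,14),bar(193,th,4,-18),bar(127,th,4,0),bar(156,th,4,-10)]))
print(f([W(0,-91.7,178),W(0,88,145.5),W(-25,88,160)]))
E
```

```text
tcp [[384.0, 167.0]]
0 [[530.0, 169.0], [512.0, 201.0], [385.0, 165.0], [439.0, 183.0]]
0.05 [[529.0, 151.0], [511.0, 182.0], [384.0, 153.0], [438.0, 168.0]]
0.1 [[528.0, 132.0], [509.0, 163.0], [383.0, 141.0], [436.0, 152.0]]
0.15 [[525.0, 113.0], [507.0, 144.0], [380.0, 128.0], [434.0, 137.0]]
0.2 [[521.0, 94.0], [503.0, 125.0], [378.0, 116.0], [430.0, 122.0]]
[[495.0, 124.0], [131.0, 140.0], [110.0, 136.0]]
```

```bash
echo '[[0, 0, 0, 0, 0, 2, 0], [0, 0, 0, 0, 0, 4, 0], [0, 0, 0, 0, 0, 6, 0], [0, 0, 0, 0, 0, 8, 0], [0, 0, 0, 0, 0, 8, 0]]' > mv.in && python3 -m creep mv.in; echo '[[0, 0, 0, 0, 0, 2, 0], [0, 0, 0, 0, 0, 4, 0], [0, 0, 0, 0, 0, 4, 0]]' > mv.in && python3 -m creep mv.in; echo '[[0, 0, 0, 0, 0, 2, 0], [0, 0, 0, 0, 0, 2, 0]]' > mv.in && python3 -m creep mv.in;  python3 - <<'E'
from h import *
c=cam('scene'); cv2.imwrite('pics/s4.png',cv2.resize(c['color'][165:250,270:370],None,fx=7,fy=7,interpolation=2))
E
```

```text
clock: 6.0
eef_pos: [517.9, 27.3, 139.6]
tool_rot: [0.642, 0.767, -0.0, -0.0]
contact_force: [0.2, -0.0, 0.6]
gripper_width: -0.0
finger_force: 0.0
clock: 6.25
eef_pos: [517.9, 27.2, 135.7]
tool_rot: [0.642, 0.767, -0.0, -0.0]
contact_force: [0.2, -0.2, -0.4]
gripper_width: 0.2
finger_force: 0.0
clock: 6.42
eef_pos: [518.0, 27.2, 133.9]
tool_rot: [0.642, 0.767, -0.0, -0.0]
contact_force: [-1.3, 1.1, 0.1]
gripper_width: 0.1
finger_force: 0.0
```

View pics/s4.png

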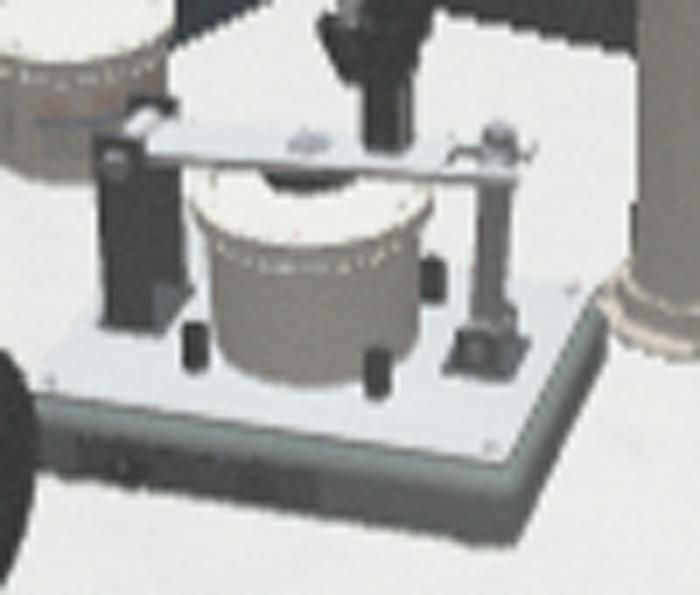

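```bash
for i in 1; do echo '[[0, 0, 0, 0, 0, 1, 0], [0, 0, 0, 0, 0, 2, 0], [0, 0, 0, 0, 0, 3, 0]]' > mv.in && python3 -m creep mv.in|egrep 'pos|con';  echo '[[0, 0, 0, 0, 0, 0.5, 0], [0, 0, 0, 0, 0, 1, 0]]' > mv.in && python3 -m creep mv.in|egrep 'pos|con'; echo '[[0, 0, 0, 0, 0, 0.5, 0], [0, 0, 0, 0, 0, 1, 0]]' > mv.in && python3 -m creep mv.in|egrep 'pos|con'; echo '[[0, 0, 0, 0, 0, 0.5, 0], [0, 0, 0, 0, 0, 1, 0]]' > mv.in && python3 -m creep mv.in|egrep 'pos|con'; done;  python3 - <<'E'
from h import *
c=cam('scene'); cv2.imwrite('pics/s5.png',cv2.resize(c['color'][165:250,270:370],None,fx=7,fy=7,interpolation=2))
g=cv2.cvtColor(c['color'],cv2.COLOR_BGR2GRAY)
for u in (328,332,342.):
    print(u,g[176:198,int(u)].tolist())
for th in (0,.02,.04,.06): print(th,[proj(c,[bar(r,th,u,-18) for r in(130,145,185) for u in(4,-4)]).round(1).tolist()])
E
```

```text
eef_pos: [518.1, 27.1, 131.2]
contact_force: [-0.3, -0.5, 1.0]
eef_pos: [518.1, 27.0, 130.1]
contact_force: [-0.8, -0.7, 1.5]
eef_pos: [518.2, 27.0, 129.2]
contact_force: [-0.1, -1.4, 1.8]
eef_pos: [518.2, 27.1, 128.2]
contact_force: [-0.1, -1.5, 1.2]
328 [84, 102, 92, 94, 96, 95, 94, 92, 94, 100, 114, 160, 210, 228, 212, 128, 167, 233, 237, 220, 158, 124]
332 [234, 233, 234, 235, 235, 234, 235, 234, 234, 234, 232, 226, 226, 225, 220, 178, 155, 217, 234, 234, 234, 233]
342.0 [234, 233, 233, 233, 233, 230, 213, 167, 124, 103, 121, 140, 112, 97, 124, 183, 201, 120, 111, 116, 113, 123]
0 [[[324.3, 191.2], [324.3, 193.4], [328.8, 191.8], [328.8, 194.0], [340.8, 193.3], [340.8, 195.5]]]
0.02 [[[324.3, 190.5], [324.3, 192.7], [328.7, 191.0], [328.8, 193.2], [340.7, 192.3], [340.8, 194.5]]]
0.04 [[[324.2, 189.8], [324.3, 192.0], [328.7, 190.2], [328.8, 192.4], [340.7, 191.3], [340.8, 193.5]]]
0.06 [[[324.1, 189.1], [324.3, 191.3], [328.6, 189.4], [328.7, 191.6], [340.6, 190.3], [340.7, 192.5]]]
```

```bash
for i in 1; do echo '[[0, 0, 0, 0, 0, 0.5, 0], [0, 0, 0, 0, 0, 1, 0]]' > mv.in && python3 -m creep mv.in|egrep 'pos|con';  echo '[[0, 0, 0, 0, 0, 0.5, 0], [0, 0, 0, 0, 0, 1, 0]]' > mv.in && python3 -m creep mv.in|egrep 'pos|con'; echo '[[0, 0, 0, 0, 0, 0.5, 0], [0, 0, 0, 0, 0, 1, 0]]' > mv.in && python3 -m creep mv.in|egrep 'pos|con'; done;  python3 - <<'E'
from h import *
c=cam('scene')
g=cv2.cvtColor(c['color'],cv2.COLOR_BGR2GRAY)
for u in (328,332): print(u,g[186:198,int(u)].tolist())
E
```

```text
eef_pos: [518.2, 27.1, 127.2]
contact_force: [-0.8, -0.6, 2.0]
eef_pos: [518.2, 27.0, 126.3]
contact_force: [-1.4, -1.3, 2.4]
eef_pos: [518.2, 27.0, 125.3]
contact_force: [-0.2, -1.1, 3.1]
328 [96, 114, 160, 210, 226, 206, 127, 185, 236, 220, 158, 124]
332 [233, 227, 228, 226, 225, 218, 160, 150, 217, 234, 234, 236]
```

```bash
for i in 1; do echo '[[0, 0, 0, 0, 0, 0.5, 0], [0, 0, 0, 0, 0, 1, 0]]' > mv.in && python3 -m creep mv.in|egrep 'pos|con';  echo '[[0, 0, 0, 0, 0, 0.5, 0], [0, 0, 0, 0, 0, 1, 0]]' > mv.in && python3 -m creep mv.in|egrep 'pos|con'; done;  python3 - <<'E'
from h import *
c=cam('scene')
g=cv2.cvtColor(c['color'],cv2.COLOR_BGR2GRAY)
for u in (328,332): print(u,g[186:198,int(u)].tolist())
print(ctrl.read_state()['joint_pos'])
E
```

```text
eef_pos: [518.2, 27.0, 124.4]
contact_force: [-1.0, -2.4, 5.8]
eef_pos: [518.3, 27.0, 123.6]
contact_force: [-1.0, -1.4, 7.7]
328 [94, 96, 123, 189, 226, 218, 162, 155, 219, 222, 157, 127]
332 [232, 227, 226, 226, 227, 226, 205, 127, 180, 236, 235, 234]
[-0.1  0.3 -0.4  0.8 -0.   1.3]
```

```bash
echo '[[0, 0, 0, 0, 0, -15, 0], [0, 0, 0, 0, 0, -50, 0], [0, 0, 0, 0, 0, -85, 0], [0, 0, -0.12, -30, -16, -100, 0], [0, 0, -0.24, -60, -32, -100, 20], [0, 0, -0.36, -92, -49, -100, 42], [0, 0, -0.48, -126, -67, -100, 42], [0, 0, -0.6, -160, -85, -80, 42], [0, 0, -0.654, -195, -104, -40, 42], [0, 0, -0.654, -223, -119, 0, 42], [0, 0, -0.654, -223, -119, 30, 42], [0, 0, -0.654, -223, -119, 50, 42], [0, 0, -0.654, -223, -119, 60, 42], [0, 0, -0.654, -223, -119, 60, 42]]' > mv.in && python3 -m creep mv.in; python3 - <<'E'
from h import *
c=cam('scene');t=cam('top')
def cr(c,x,y,w,h,s): return cv2.resize(c['color'][y:y+h,x:x+w],None,fx=s,fy=s,interpolation=2)
cv2.imwrite('pics/s6.png',np.vstack([cr(c,350,195,100,75,7),np.hstack([cr(c,300,165,50,35,7),cr(t,390,195,50,35,7)])])[:600*2][:800])
im=cv2.imread('pics/s6.png');print(im.shape)
cv2.imwrite('pics/s6.png',cv2.resize(im,None,fx=600/im.shape[0],fy=600/im.shape[0]))
import pickle;pickle.dump((c,t),open('c1.pkl','wb'))
togo([440,-213.3,40],np.radians(137.5))
E
```

```text
clock: 9.37
eef_pos: [437.4, -211.2, 60.4]
tool_rot: [0.362, 0.932, 0.001, -0.003]
contact_force: [0.0, 0.5, -0.1]
gripper_width: 42.2
finger_force: 0.0
(770, 700, 3)
rot [ 0. -0.  0.] d [ 0.1 -0.9 24. ]
```

View pics/s6.png

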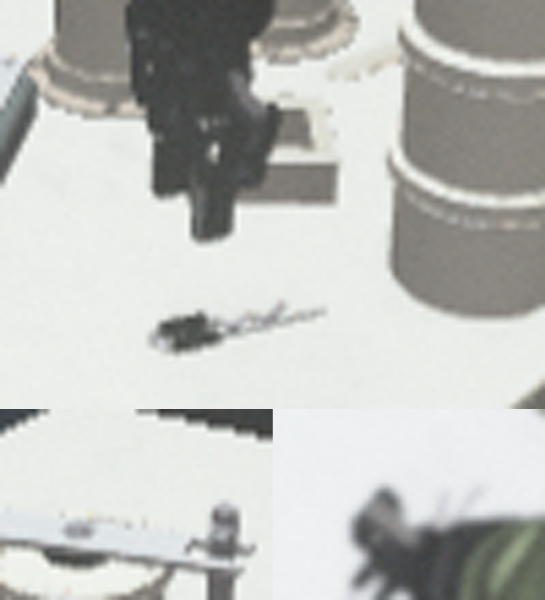

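The bar is down with the stud through the fork. The gripper hovers over the clip, with its finger ends at about (388.5,239) and the clip sleeves at (384.8,255.5).

```bash
python3 - <<'E'
from h import *
import pickle
c,t=pickle.load(open('c1.pkl','rb'))
for z in (5,60,70,80,90,100): print(z,proj(c,[[437.4,-211.2,z]]))
E
```

```text
5 [[382.8 256.7]]
60 [[383.6 241.8]]
70 [[383.8 239.1]]
80 [[384.  236.3]]
90 [[384.1 233.5]]
100 [[384.3 230.6]]
```

```bash
echo '[[0, 0, 0, -4, -1.2, 20, 42], [0, 0, 0, -4, -1.2, 40, 42], [0, 0, 0, -4, -1.2, 55, 42], [0, 0, 0, -4, -1.2, 62, 42], [0, 0, 0, -4, -1.2, 65, 42], [0, 0, 0, -4, -1.2, 65, 42]]' > mv.in && python3 -m creep mv.in |egrep 'pos|con'; echo '[[0, 0, 0, 0, 0, 2, 42], [0, 0, 0, 0, 0, 4, 42], [0, 0, 0, 0, 0, 6, 42], [0, 0, 0, 0, 0, 6, 42]]' > mv.in && python3 -m creep mv.in|egrep 'pos|con'; echo '[[0, 0, 0, 0, 0, 1, 42], [0, 0, 0, 0, 0, 2, 42], [0, 0, 0, 0, 0, 2, 42]]' > mv.in && python3 -m creep mv.in|egrep 'pos|con'
```

```text
eef_pos: [443.2, -216.8, -0.8]
contact_force: [0.8, 0.5, -0.0]
eef_pos: [442.3, -216.9, -7.7]
contact_force: [0.0, 0.1, -0.9]
eef_pos: [442.1, -216.8, -9.9]
contact_force: [-0.9, -0.0, 0.1]
```

```bash
for i in 1; do echo '[[0, 0, 0, 0, 0, 1, 42], [0, 0, 0, 0, 0, 2, 42], [0, 0, 0, 0, 0, 3, 42]]' > mv.in && python3 -m creep mv.in|egrep 'pos|con'; echo '[[0, 0, 0, 0, 0, 1, 42], [0, 0, 0, 0, 0, 2, 42]]' > mv.in && python3 -m creep mv.in|egrep 'pos|con'; echo '[[0, 0, 0, 0, 0, 1, 42], [0, 0, 0, 0, 0, 2, 42]]' > mv.in && python3 -m creep mv.in|egrep 'pos|con';echo '[[0, 0, 0, 0, 0, 1, 42], [0, 0, 0, 0, 0, 1.5, 42]]' > mv.in && python3 -m creep mv.in|egrep 'pos|con'; done; python3 -c "
from h import *
c=cam('scene')
cv2.imwrite('pics/s7.png',cv2.resize(c['color'][205:285,340:440],None,fx=7,fy=7,interpolation=2))"
```

```text
eef_pos: [442.2, -216.8, -12.9]
contact_force: [0.1, -0.2, -1.0]
eef_pos: [442.2, -216.8, -15.0]
contact_force: [0.7, 0.7, -0.3]
eef_pos: [442.2, -216.8, -16.9]
contact_force: [0.1, -0.2, -0.4]
eef_pos: [442.1, -216.8, -18.5]
contact_force: [-0.4, -0.1, -0.1]
```

```bash
for i in 1; do echo '[[0, 0, 0, 0, 0, 1, 42], [0, 0, 0, 0, 0, 1.5, 42]]' > mv.in && python3 -m creep mv.in|egrep 'pos|con'; echo '[[0, 0, 0, 0, 0, 1, 42], [0, 0, 0, 0, 0, 1.5, 42]]' > mv.in && python3 -m creep mv.in|egrep 'pos|con'; echo '[[0, 0, 0, 0, 0, 1, 42], [0, 0, 0, 0, 0, 1.5, 42]]' > mv.in && python3 -m creep mv.in|egrep 'pos|con';echo '[[0, 0, 0, 0, 0, 1, 42], [0, 0, 0, 0, 0, 1.5, 42]]' > mv.in && python3 -m creep mv.in|egrep 'pos|con'; done
```

```text
eef_pos: [442.2, -216.8, -19.9]
contact_force: [-0.2, 0.3, 0.5]
eef_pos: [442.1, -216.8, -21.4]
contact_force: [0.3, 0.4, -0.0]
eef_pos: [442.1, -216.8, -23.0]
contact_force: [0.5, 0.4, -0.2]
eef_pos: [442.2, -216.8, -24.4]
contact_force: [0.4, -1.1, 0.6]
```

```bash
for i in 1; do echo '[[0, 0, 0, 0, 0, 1, 42], [0, 0, 0, 0, 0, 1.5, 42]]' > mv.in && python3 -m creep mv.in|egrep 'pos|con'; echo '[[0, 0, 0, 0, 0, 1, 42], [0, 0, 0, 0, 0, 1.5, 42]]' > mv.in && python3 -m creep mv.in|egrep 'pos|con'; echo '[[0, 0, 0, 0, 0, 1, 42], [0, 0, 0, 0, 0, 1.5, 42]]' > mv.in && python3 -m creep mv.in|egrep 'pos|con';echo '[[0, 0, 0, 0, 0, 1, 42], [0, 0, 0, 0, 0, 1.5, 42]]' > mv.in && python3 -m creep mv.in|egrep 'pos|con'; done
```

```text
eef_pos: [442.1, -216.8, -25.9]
contact_force: [-0.1, -0.1, 0.1]
eef_pos: [442.2, -216.9, -26.7]
contact_force: [-2.8, 2.2, 14.2]
eef_pos: [442.3, -216.9, -26.8]
contact_force: [-7.2, 4.2, 32.9]
eef_pos: [442.3, -216.9, -26.9]
contact_force: [-11.5, 7.2, 48.6]
```

```bash
echo '[[0, 0, 0, 0, 0, -5, 42], [0, 0, 0, 0, 0, -7, 42], [0, 0, 0, 0, 0, -7, 42]]' > mv.in && python3 -m creep mv.in; echo '[[0, 0, 0, 0, 0, 0, 34], [0, 0, 0, 0, 0, 0, 30], [0, 0, 0, 0, 0, 0, 27], [0, 0, 0, 0, 0, 0, 25], [0, 0, 0, 0, 0, 0, 20], [0, 0, 0, 0, 0, 0, 20]]' > mv.in && python3 -m creep mv.in 25
```

```text
clock: 12.93
eef_pos: [442.7, -217.2, -22.8]
tool_rot: [0.362, 0.932, -0.0, 0.001]
contact_force: [0.8, -0.6, 0.3]
gripper_width: 42.2
finger_force: 0.0
clock: 13.43
eef_pos: [441.9, -216.7, -23.6]
tool_rot: [0.362, 0.932, -0.0, -0.0]
contact_force: [-0.7, -0.5, 0.4]
gripper_width: 25.0
finger_force: 24.6
```

```bash
echo '[[0, 0, 0, 0, 0, 0, 15], [0, 0, 0, 0, 0, 0, 15], [0, 0, 0, 0, 0, -10, 15], [0, 0, 0, 0, 0, -30, 15], [0, 0, 0, 0, 0, -60, 15], [0, 0, 0, 0, 0, -95, 15], [0, 0, -0.1, 10, 15, -130, 15], [0, 0, -0.2, 22, 30, -160, 15], [0, 0, -0.3, 35, 45, -190, 15], [0, 0, -0.4, 50, 65, -214, 15], [0, 0, -0.5, 65, 85, -214, 15], [0, 0, -0.6, 80, 104, -214, 15], [0, 0, -0.7, 92, 120, -214, 15], [0, 0, -0.8, 102, 133, -214, 15], [0, 0, -0.9, 110, 143, -214, 15], [0, 0, -0.916, 115, 150, -214, 15], [0, 0, -0.916, 115, 150, -214, 15], [0, 0, -0.916, 115, 150, -214, 15]]' > mv.in && python3 -m creep mv.in 60;python3 - <<'E'
from h import *
togo([458.2,-28.7,170],YAW+np.pi)
c=cam('scene');t=cam('top')
def cr(c,x,y,w,h,s): return cv2.resize(c['color'][y:y+h,x:x+w],None,fx=s,fy=s,interpolation=2)
cv2.imwrite('pics/s8.png',np.hstack([cr(c,300,150,60,50,8),cr(t,320,180,40,50,8)]))
E
```

```text
clock: 14.93
eef_pos: [458.5, -28.6, 191.0]
tool_rot: [-0.087, 0.996, -0.0, 0.0]
contact_force: [-0.9, -0.6, 0.5]
gripper_width: 23.2
finger_force: 58.9
rot [-0.  0. -0.] d [ 0.3 -0.1 21. ]
```

View pics/s8.png

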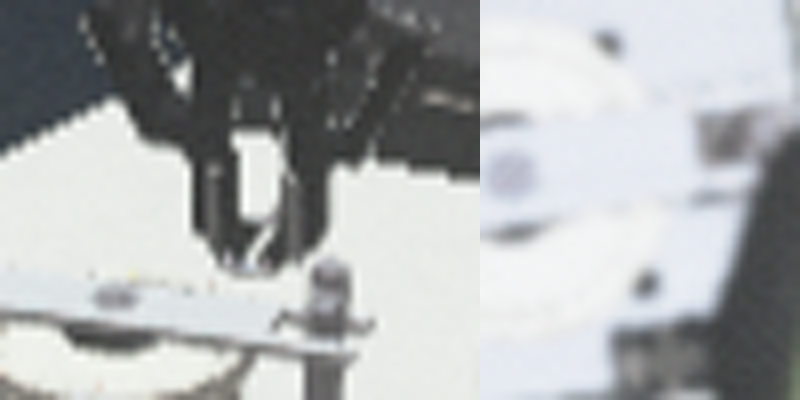

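```bash
echo '[[0, 0, 0, 0, 0, 15, 15], [0, 0, 0, 0, 0, 25, 15], [0, 0, 0, 0, 0, 31, 15], [0, 0, 0, 0, 0, 33, 15], [0, 0, 0, 0, 0, 33, 15]]' > mv.in && python3 -m creep mv.in|egrep 'pos|con'; for i in 1; do echo '[[0, 0, 0, 0, 0, 1, 15], [0, 0, 0, 0, 0, 1.5, 15]]' > mv.in && python3 -m creep mv.in|egrep 'pos|con'; echo '[[0, 0, 0, 0, 0, 1, 15], [0, 0, 0, 0, 0, 1.5, 15]]' > mv.in && python3 -m creep mv.in|egrep 'pos|con';echo '[[0, 0, 0, 0, 0, 1, 15], [0, 0, 0, 0, 0, 1, 15]]' > mv.in && python3 -m creep mv.in|egrep 'pos|con'; done; python3 -c "
from h import *;print(ctrl.read_state()['moment'])"
```

```text
eef_pos: [458.2, -28.9, 157.3]
contact_force: [0.3, 0.1, 0.1]
eef_pos: [459.0, -28.8, 156.6]
contact_force: [0.4, 0.7, -1.1]
eef_pos: [458.8, -28.6, 154.9]
contact_force: [-0.0, 0.8, -1.0]
eef_pos: [458.5, -28.5, 153.6]
contact_force: [0.3, 0.1, -1.2]
[-0. -0.  0.]
```

```bash
m(){ python3 -c "
from h import *
print((1000*ctrl.read_state()['moment']).round())"; }; for i in 1; do echo '[[0, 0, 0, 0, 0, 1, 15], [0, 0, 0, 0, 0, 1, 15]]' > mv.in && python3 -m creep mv.in|egrep 'pos|con';m; echo '[[0, 0, 0, 0, 0, 1, 15], [0, 0, 0, 0, 0, 1, 15]]' > mv.in && python3 -m creep mv.in|egrep 'pos|con';m;echo '[[0, 0, 0, 0, 0, 1, 15], [0, 0, 0, 0, 0, 1, 15]]' > mv.in && python3 -m creep mv.in|egrep 'pos|con';m;echo '[[0, 0, 0, 0, 0, 1, 15], [0, 0, 0, 0, 0, 1, 15]]' > mv.in && python3 -m creep mv.in|egrep 'pos|con';m; done
```

```text
eef_pos: [458.5, -28.5, 152.6]
contact_force: [-0.2, -0.5, -0.3]
[-1. -5. 33.]
eef_pos: [458.5, -28.5, 151.5]
contact_force: [-0.2, -0.1, -0.4]
[  8. -40.  52.]
eef_pos: [458.5, -28.5, 150.6]
contact_force: [-0.3, -0.3, 0.8]
[-56.  19.   5.]
eef_pos: [458.6, -28.5, 149.7]
contact_force: [-0.7, -0.3, 1.8]
[-11.  43.  -3.]
```

```bash
m(){ python3 -c "
from h import *
print((1000*ctrl.read_state()['moment']).round())"; }; for i in 1; do echo '[[0, 0, 0, 0, 0, 0.5, 15], [0, 0, 0, 0, 0, 0.5, 15]]' > mv.in && python3 -m creep mv.in|egrep 'pos|con';m; echo '[[0, 0, 0, 0, 0, 0.5, 15], [0, 0, 0, 0, 0, 0.5, 15]]' > mv.in && python3 -m creep mv.in|egrep 'pos|con';m; done
```

```text
eef_pos: [458.6, -28.5, 149.3]
contact_force: [-0.5, 1.1, 3.2]
[58. -4.  8.]
eef_pos: [458.6, -28.5, 148.8]
contact_force: [-1.1, -0.3, 3.4]
[69. 61. 17.]
```

```bash
echo '[[0, 0, 0, 0, 0, -6, 15], [0, 0, 0, 0, 0, -8, 15], [0, 0, 0, 0, 8, -8, 15], [0, 0, 0, 0, 16, -8, 15], [0, 0, 0, 0, 16, -8, 15], [0, 0, 0, 0, 16, 6, 15], [0, 0, 0, 0, 16, 13.7, 15], [0, 0, 0, 0, 16, 13.7, 15], [0, 0, 0, 0, 16, 13.7, 15]]' > mv.in && python3 -m creep mv.in|egrep 'pos|con';python3 -c "
from h import *
for i in range(1):
  s=ctrl.read_state(); d=R.from_euler('z',-YAW).apply(s['eef_pos']-C0);print(d)"
echo '[[0, 0, 0, 0, -1, 0, 15], [0, 0, 0, 0, -2, 0, 15], [0, 0, 0, 0, -2, 0, 15]]' > mv.in && python3 -m creep mv.in|egrep 'pos|con';echo '[[0, 0, 0, 0, -1, 0, 15], [0, 0, 0, 0, -2, 0, 15], [0, 0, 0, 0, -2, 0, 15]]' > mv.in && python3 -m creep mv.in|egrep 'pos|con';echo '[[0, 0, 0, 0, -1, 0, 15], [0, 0, 0, 0, -1, 0, 15]]' > mv.in && python3 -m creep mv.in|egrep 'pos|con'
```

```text
eef_pos: [455.0, -12.5, 134.5]
contact_force: [0.4, 0.1, -0.4]
[-68.9 -66.4 134.5]
eef_pos: [456.5, -15.0, 135.4]
contact_force: [0.5, 0.9, -0.1]
eef_pos: [456.6, -17.0, 135.2]
contact_force: [-0.1, -0.5, -0.9]
eef_pos: [456.7, -17.8, 135.0]
contact_force: [0.7, 1.6, -0.7]
```

```bash
for i in 1; do echo '[[0, 0, 0, 0, -0.7, 0, 15], [0, 0, 0, 0, -0.7, 0, 15]]' > mv.in && python3 -m creep mv.in|egrep 'pos|con';echo '[[0, 0, 0, 0, -0.7, 0, 15], [0, 0, 0, 0, -0.7, 0, 15]]' > mv.in && python3 -m creep mv.in|egrep 'pos|con';echo '[[0, 0, 0, 0, -0.7, 0, 15], [0, 0, 0, 0, -0.7, 0, 15]]' > mv.in && python3 -m creep mv.in|egrep 'pos|con'; done; python3 -c "
from h import *
for i in range(1):
  s=ctrl.read_state(); d=R.from_euler('z',-YAW).apply(s['eef_pos']-C0);print(d,s['moment']*1000)"
```

```text
eef_pos: [456.8, -18.5, 135.0]
contact_force: [-0.2, 0.5, -1.2]
eef_pos: [456.8, -18.9, 134.9]
contact_force: [0.1, 0.5, 0.7]
eef_pos: [456.8, -19.3, 134.9]
contact_force: [1.2, 1.7, -0.2]
[-68.2 -73.4 134.9] [396.1   4.1 104.9]
```

```bash
echo '[[0, 0, 0, 0, 2, 0, 15], [0, 0, 0, 8, 2, 0, 15], [0, 0, 0, 18, 2, 0, 15], [0, 0, 0, 26, 2, 0, 15], [0, 0, 0, 27, -4, 0, 15], [0, 0, 0, 27, -8.5, 0.3, 15], [0, 0, 0, 27, -8.5, 0.3, 15], [0, 0, 0, 27, -8.5, 0.3, 15], [0, 0, 0, 27, -8.5, 0.3, 15]]' > mv.in && python3 -m creep mv.in|egrep 'pos|con|grip'; python3 -c "
from h import *
for i in range(1):
  s=ctrl.read_state(); d=R.from_euler('z',-YAW).apply(s['eef_pos']-C0);print(d,s['moment']*1000,R.from_quat(s['tool_rot']).as_matrix())"
```

```text
eef_pos: [432.2, -33.1, 134.7]
contact_force: [-0.3, 0.1, 0.1]
gripper_width: 22.8
[-94.9 -82.6 134.7] [ 14.2 -21.6  -4.8] [[-1.  -0.2  0. ]
 [-0.2  1.   0. ]
 [-0.  -0.  -1. ]]
```

```bash
s(){ python3 -c "
from h import *
s=ctrl.read_state(); q=R.from_euler('z',-YAW); print(q.apply(s['eef_pos']-C0),'F',q.apply(s['contact_force']),(s['moment']*1000).round())"; }; echo '[[0, 0, 0, -2, 0, 0, 15], [0, 0, 0, -4, 0, 0, 15], [0, 0, 0, -4, 0, 0, 15]]' > mv.in && python3 -m creep mv.in>/dev/null; s; echo '[[0, 0, 0, -1, 0, 0, 15], [0, 0, 0, -2, 0, 0, 15], [0, 0, 0, -2, 0, 0, 15]]' > mv.in && python3 -m creep mv.in>/dev/null; s; echo '[[0, 0, 0, -1, 0, 0, 15], [0, 0, 0, -2, 0, 0, 15], [0, 0, 0, -2, 0, 0, 15]]' > mv.in && python3 -m creep mv.in>/dev/null; s;  echo '[[0, 0, 0, -1, 0, 0, 15], [0, 0, 0, -1, 0, 0, 15]]' > mv.in && python3 -m creep mv.in>/dev/null; s
```

```text
[-90.5 -82.4 134.7] F [-0.1 -0.3 -0.1] [21. -4. -2.]
[-88.9 -82.3 134.7] F [-0.2 -0.4 -0.5] [-14. -22.  76.]
[-87.  -82.4 134.7] F [-0.2 -0.1 -0.5] [-42.   8.  27.]
[-86.  -82.4 134.7] F [ 0.6 -0.3 -0.2] [-13. -42.   8.]
```

```bash
s(){ python3 -c "
from h import *
s=ctrl.read_state(); q=R.from_euler('z',-YAW); print(q.apply(s['eef_pos']-C0),'F',q.apply(s['contact_force']),(s['moment']*1000).round())"; }; for k in 1; do echo '[[0, 0, 0, -1, 0, 0, 15], [0, 0, 0, -2, 0, 0, 15]]' > mv.in && python3 -m creep mv.in>/dev/null; s; echo '[[0, 0, 0, -1, 0, 0, 15], [0, 0, 0, -2, 0, 0, 15]]' > mv.in && python3 -m creep mv.in>/dev/null; s; echo '[[0, 0, 0, -1, 0, 0, 15], [0, 0, 0, -2, 0, 0, 15]]' > mv.in && python3 -m creep mv.in>/dev/null; s;  done
```

```text
[-84.1 -82.4 134.7] F [ 0.4 -0.6 -1.1] [  4.  24. -58.]
[-82.  -82.4 134.7] F [ 0.7  0.1 -0.5] [ 57. -18.  11.]
[-80.  -82.4 134.7] F [ 0.6 -0.8 -0.7] [-33.  36.  -4.]
```

```bash
s(){ python3 -c "
from h import *
s=ctrl.read_state(); q=R.from_euler('z',-YAW); print(q.apply(s['eef_pos']-C0),'F',q.apply(s['contact_force']),(s['moment']*1000).round())"; }; for k in 1; do echo '[[0, 0, 0, -1, 0, 0, 15], [0, 0, 0, -2, 0, 0, 15], [0, 0, 0, -3, 0, 0, 15]]' > mv.in && python3 -m creep mv.in>/dev/null; s; echo '[[0, 0, 0, -1, 0, 0, 15], [0, 0, 0, -2, 0, 0, 15], [0, 0, 0, -3, 0, 0, 15]]' > mv.in && python3 -m creep mv.in>/dev/null; s; echo '[[0, 0, 0, 0, 0, -1.5, 15], [0, 0, 0, 0, 0, -3, 15], [0, 0, 0, 0, 0, -3, 15]]' > mv.in && python3 -m creep mv.in>/dev/null; s; echo '[[0, 0, 0, 0, 0, 1.5, 15], [0, 0, 0, 0, 0, 3, 15], [0, 0, 0, 0, 0, 3, 15]]' > mv.in && python3 -m creep mv.in>/dev/null; s; done
```

```text
[-77.1 -82.3 134.7] F [ 0.3 -0.1 -1.2] [23.  6. 41.]
[-74.1 -82.3 134.7] F [-0.9 -0.2 -1.2] [-13. -34. -22.]
[-74.2 -82.3 137.8] F [ 1.5  0.7 -2.6] [ 41. -13.  41.]
[-74.3 -82.4 134.5] F [ 0.1 -0.7 -0.9] [ 34. -10. -33.]
```

```bash
s(){ python3 -c "
from h import *
s=ctrl.read_state(); q=R.from_euler('z',-YAW); print(q.apply(s['eef_pos']-C0),'F',q.apply(s['contact_force']),(s['moment']*1000).round())"; }; for k in 1; do echo '[[0, 0, 0, 0, -1.5, 0, 15], [0, 0, 0, 0, -3, 0, 15], [0, 0, 0, 0, -3, 0, 15]]' > mv.in && python3 -m creep mv.in>/dev/null; s; s; echo '[[0, 0, 0, 0, 1.5, 0, 15], [0, 0, 0, 0, 3, 0, 15], [0, 0, 0, 0, 3, 0, 15]]' > mv.in && python3 -m creep mv.in>/dev/null; s; echo '[[0, 0, 0, 0, 0, 2, 15], [0, 0, 0, 0, 0, 4, 15], [0, 0, 0, 0, 0, 4, 15]]' > mv.in && python3 -m creep mv.in>/dev/null; s; echo '[[0, 0, 0, 0, 0, -2, 15], [0, 0, 0, 0, 0, -4, 15], [0, 0, 0, 0, 0, -4, 15]]' > mv.in && python3 -m creep mv.in>/dev/null; s;  done
```

```text
[-74.3 -84.4 134.5] F [-0.2  4.2 -0.9] [912. 145. 269.]
[-74.3 -84.4 134.5] F [-0.2  4.2 -0.9] [912. 145. 269.]
[-74.  -82.7 134.8] F [ 0.3 -0.1  0.2] [ 25. -21.  -4.]
[-73.7 -82.8 130.9] F [-0.6 -0.3  4.7] [ -33. -138.   13.]
[-74.2 -82.4 134.9] F [ 0.1 -0.8 -1.2] [45.  7. 12.]
```

```bash
s(){ python3 -c "
from h import *
s=ctrl.read_state(); q=R.from_euler('z',-YAW); print(q.apply(s['eef_pos']-C0),'F',q.apply(s['contact_force']),(s['moment']*1000).round())"; }; for k in 1; do echo '[[0, 0, 0, -2, 0, -0.2, 15], [0, 0, 0, -4, 0, -0.2, 15], [0, 0, 0, -6, 0, -0.2, 15], [0, 0, 0, -8, 0, -0.2, 15], [0, 0, 0, -8, 0, -0.2, 15]]' > mv.in && python3 -m creep mv.in>/dev/null; s;echo '[[0, 0, 0, -2, 0, 0, 15], [0, 0, 0, -4, 0, 0, 15], [0, 0, 0, -6, 0, 0, 15], [0, 0, 0, -6, 0, 0, 15]]' > mv.in && python3 -m creep mv.in>/dev/null; s;echo '[[0, 0, 0, -2, 0, 0, 15], [0, 0, 0, -4, 0, 0, 15], [0, 0, 0, -4, 0, 0, 15]]' > mv.in && python3 -m creep mv.in>/dev/null; s; done
```

```text
[-65.7 -82.4 134.8] F [ 0.1 -0.7 -0.8] [-15.   8.  25.]
[-59.6 -82.4 134.9] F [ 0.9 -0.2 -0.4] [ 70.  22. -59.]
[-55.7 -82.4 134.9] F [ 1.   0.1 -0.1] [24.  8. 19.]
```

```bash
s(){ python3 -c "
from h import *
s=ctrl.read_state(); q=R.from_euler('z',-YAW); print(q.apply(s['eef_pos']-C0),'F',q.apply(s['contact_force']),(s['moment']*1000).round())"; }; for k in 1; do echo '[[0, 0, 0, -1, 0, 0, 15], [0, 0, 0, -2, 0, 0, 15], [0, 0, 0, -3, 0, 0, 15]]' > mv.in && python3 -m creep mv.in>/dev/null; s;echo '[[0, 0, 0, -1, 0, 0, 15], [0, 0, 0, -2, 0, 0, 15], [0, 0, 0, -3, 0, 0, 15]]' > mv.in && python3 -m creep mv.in>/dev/null; s;echo '[[0, 0, 0, -1, 0, 0, 15], [0, 0, 0, -2, 0, 0, 15]]' > mv.in && python3 -m creep mv.in>/dev/null; s; echo '[[0, 0, 0, -1, 0, 0, 15], [0, 0, 0, -2, 0, 0, 15]]' > mv.in && python3 -m creep mv.in>/dev/null; s; done
```

```text
[-53.9 -82.  134.6] F [-3.1  1.2 -0. ] [149. 609.  20.]
[-52.  -81.7 134.3] F [-4.4  1.1  0.5] [188. 858.  45.]
[-48.6 -81.8 134.6] F [-1.8  2.7  0.3] [430. 552. 106.]
[-46.2 -81.9 134.8] F [-2.4  2.8 -0.4] [495. 445. 148.]
```

```bash
s(){ python3 -c "
from h import *
s=ctrl.read_state(); q=R.from_euler('z',-YAW); print(q.apply(s['eef_pos']-C0),'F',q.apply(s['contact_force']),(s['moment']*1000).round(),s['gripper_width'])"; }; for k in 1; do echo '[[0, 0, 0, -1, 0.3, 0, 15], [0, 0, 0, -2, 0.5, 0, 15], [0, 0, 0, -2, 0.5, 0, 15]]' > mv.in && python3 -m creep mv.in>/dev/null; s;echo '[[0, 0, 0, -1, 0, 0, 15], [0, 0, 0, -2, 0, 0, 15]]' > mv.in && python3 -m creep mv.in>/dev/null; s;echo '[[0, 0, 0, -1, 0, 0, 15], [0, 0, 0, -2, 0, 0, 15]]' > mv.in && python3 -m creep mv.in>/dev/null; s; echo '[[0, 0, 0, -1, 0, 0, 15], [0, 0, 0, -2, 0, 0, 15]]' > mv.in && python3 -m creep mv.in>/dev/null; s; done
```

```text
[-43.1 -81.9 135.1] F [0.5 2.2 0.3] [513. 188. 113.] 23.401895252907618
[-42.1 -81.8 134.9] F [-2.9  2.8 -0. ] [412. 402.  67.] 23.380821646686655
[-40.  -81.9 134.9] F [-0.8  1.9 -0.5] [416. 149.  95.] 23.269848143999273
[-37.6 -82.  135. ] F [-0.3  1.7 -0.8] [350.  24. 146.] 23.35951585970861
```

```bash
s(){ python3 -c "
from h import *
s=ctrl.read_state(); q=R.from_euler('z',-YAW); print(q.apply(s['eef_pos']-C0),'F',q.apply(s['contact_force']),(s['moment']*1000).round(),s['gripper_width'])"; }; for k in 1; do echo '[[0, 0, 0, -1, 0.3, 0, 15], [0, 0, 0, -2, 0.3, 0, 15]]' > mv.in && python3 -m creep mv.in>/dev/null; s;echo '[[0, 0, 0, -1, 0, 0, 15], [0, 0, 0, -1.5, 0, 0, 15]]' > mv.in && python3 -m creep mv.in>/dev/null; s;echo '[[0, 0, 0, -1, 0, 0, 15], [0, 0, 0, -1.5, 0, 0, 15]]' > mv.in && python3 -m creep mv.in>/dev/null; s; done
```

```text
[-35.6 -81.9 135.1] F [ 0.8  1.9 -0.7] [186. -23.  62.] 23.05332045726039
[-34.3 -82.  135. ] F [-0.4  0.3 -0. ] [-14.  39.  37.] 23.034760421104078
[-33.2 -81.8 134.9] F [-1.   0.2 -0.5] [-10. 195.  59.] 23.438374693706102
```

```bash
s(){ python3 -c "
from h import *
s=ctrl.read_state(); q=R.from_euler('z',-YAW); print(q.apply(s['eef_pos']-C0),'F',q.apply(s['contact_force']),(s['moment']*1000).round(),s['gripper_width'])"; }; for k in 1; do echo '[[0, 0, 0, -1, 0, 0, 15], [0, 0, 0, -1, 0, 0, 15]]' > mv.in && python3 -m creep mv.in>/dev/null; s;echo '[[0, 0, 0, -1, 0, 0, 15], [0, 0, 0, -1, 0, 0, 15]]' > mv.in && python3 -m creep mv.in>/dev/null; s;echo '[[0, 0, 0, -1, 0, 0, 15], [0, 0, 0, -1, 0, 0, 15]]' > mv.in && python3 -m creep mv.in>/dev/null; s; done
```

```text
[-32.9 -81.5 134.7] F [-2.8 -0.6  0.3] [-111.  457.  -47.] 23.514456023815242
[-32.5 -81.4 134.5] F [-4.9 -0.1  1. ] [-243. 1052.  -28.] 23.304808607268892
[-32.3 -81.3 134.3] F [-7.2 -0.4  2.5] [-267. 1532.  -90.] 23.01689541589514
```

```bash
s(){ python3 -c "
from h import *
s=ctrl.read_state(); q=R.from_euler('z',-YAW); print(q.apply(s['eef_pos']-C0),'F',q.apply(s['contact_force']),(s['moment']*1000).round(),s['gripper_width'])"; }; for k in 1; do echo '[[0, 0, 0, -1, 0, -0.2, 15], [0, 0, 0, -1.5, 0, -0.2, 15]]' > mv.in && python3 -m creep mv.in>/dev/null; s;echo '[[0, 0, 0, -1, 0, 0, 15], [0, 0, 0, -1.5, 0, 0, 15]]' > mv.in && python3 -m creep mv.in>/dev/null; s; done
```

```text
[-32.2 -81.1 134.2] F [-11.2  -0.3   3.6] [-418. 2126.  -55.] 22.85336858299063
[-31.9 -81.1 134. ] F [-13.6   0.2   5.9] [-560. 2723. -102.] 23.46710163928727
```

```bash
s(){ python3 -c "
from h import *
s=ctrl.read_state(); q=R.from_euler('z',-YAW); print(s['clock'],q.apply(s['eef_pos']-C0),'F',q.apply(s['contact_force']),(s['moment']*1000).round(),s['gripper_width'])"; }; echo '[[0, 0, 0, 2, 0, 0, 15], [0, 0, 0, 5, 0, 0, 15], [0, 0, 0, 5, 0, 0, 15]]' > mv.in && python3 -m creep mv.in>/dev/null; s;echo '[[0, 0, 0, 1.5, 0, 0, 15], [0, 0, 0, 1.5, 0, 0, 15]]' > mv.in && python3 -m creep mv.in>/dev/null; s
```

```text
27.2 [-32.6 -81.5 135. ] F [-3.4  0.7 -0.4] [-129.  697.  -11.] 23.172688955787642
27.3667 [-33.  -81.7 135.3] F [-1.4  0.9 -0.1] [-85. 217.  -0.] 23.4642384212331
```

```bash
echo '[[0, 0, 0, 0.5, 0, 0, 24], [0, 0, 0, 0.5, 0, 0, 30], [0, 0, 0, 0.5, 0, 0, 36], [0, 0, 0, 0.5, 0, 0, 40], [0, 0, 0, 0.5, 0, 0, 40], [0, 0, 0, 0.5, 0, 0, 40]]' > mv.in && python3 -m creep mv.in|egrep 'con|width|force'; echo '[[0, 0, 0, 0, 0, -3, 40], [0, 0, 0, 0, 0, -10, 40], [0, 0, 0, 0, 0, -25, 40], [0, 0, 0, 0, 0, -60, 40], [0, 0, 0, 0, 0, -95, 40], [0, 0, 0, 40, 0, -120, 40], [0, 0, 0, 80, 0, -130, 40], [0, 0, 0, 110, -40, -130, 40], [0, 0, 0, 110, -80, -130, 40], [0, 0, 0, 110, -120, -130, 40], [0, 0, 0, 110, -160, -130, 40], [0, 0, 0, 110, -200, -130, 40], [0, 0, 0, 110, -200, -130, 40]]' > mv.in && python3 -m creep mv.in|egrep 'clock|con|width|pos'; python3 - <<'E'
from h import *
import pickle
c=cam('scene','s9.png');t=cam('top','t9.png')
pickle.dump((c,t),open('c2.pkl','wb'))
g=cv2.cvtColor(c['color'],cv2.COLOR_BGR2GRAY)
for u in (328,332): print(u,g[186:198,u].tolist())
f=lambda x,y:W(x-38,y-90.9+8,164)
print(proj(c,[f(0,8),f(0,-8),f(38,-8),f(83.5,-8)]),proj(t,[f(0,8),f(0,-8),f(38,-8),f(83.5,-8)]))
def cr(c,x,y,w,h,s): return cv2.resize(c['color'][y:y+h,x:x+w],None,fx=s,fy=s,interpolation=2)
cv2.imwrite('pics/final.png',np.hstack([cr(c,300,160,60,60,7),cr(t,325,175,50,60,7)]))
E
```

```text
contact_force: [0.0, -0.4, -0.3]
gripper_width: 39.9
finger_force: 0.0
clock: 28.95
eef_pos: [419.6, -244.1, 265.6]
contact_force: [-0.2, -0.9, 0.3]
gripper_width: 40.3
328 [230, 232, 229, 229, 230, 219, 163, 157, 220, 224, 161, 131]
332 [235, 233, 227, 229, 226, 216, 158, 80, 79, 77, 79, 110]
[[332.3 191.3]
 [337.2 191.9]
 [340.4 186.6]
 [344.1 180.4]] [[352.6 210.4]
 [358.2 209.5]
 [355.9 196.1]
 [353.  180.1]]
```

```bash
python3 - <<'E'
from h import *
import pickle
c,t=pickle.load(open('c2.pkl','rb'))
g=cv2.cvtColor(t['color'],cv2.COLOR_BGR2GRAY)
print(g[176:218,346:364:1])
m=(g[202:220,345:366]<120); y,x=np.nonzero(m); 
n,l,st,ce=cv2.connectedComponentsWithStats(m.astype(np.uint8)); print(ce+[345,202],st[:,4])
E
```

```text
[[232 231 232 231 231 230 230 227 229 225 212 186 184 217 235 238 239 239]
 [230 230 231 232 230 230 231 229 228 229 217 192 183 208 232 240 239 238]
 [230 230 229 230 230 229 228 229 228 228 221 202 183 202 231 237 239 239]
 [230 228 230 230 231 227 228 227 229 230 225 206 180 198 231 238 239 238]
 [231 231 231 230 230 226 224 223 227 229 226 208 182 196 228 237 239 238]
 [230 229 231 230 229 226 220 217 226 231 225 211 180 186 220 236 239 238]
 [231 231 231 230 229 227 220 212 221 227 226 215 183 179 203 231 238 238]
 [230 232 230 230 231 229 222 207 215 224 228 220 198 179 199 230 237 238]
 [230 230 231 230 230 229 225 212 212 225 228 224 206 179 196 229 237 237]
 [231 230 231 230 230 228 222 213 215 225 230 228 208 181 193 227 235 237]
 [232 229 226 229 230 229 222 208 213 225 228 226 209 176 186 222 234 237]
 [232 227 222 220 223 224 217 204 208 222 227 224 209 178 182 214 233 236]
 [231 228 222 211 211 216 212 195 202 217 224 226 213 186 176 208 231 237]
 [228 227 221 210 203 206 208 200 196 213 224 229 220 199 183 202 231 236]
 [226 221 221 217 211 204 204 200 201 209 223 231 
[... 1410 characters left out ...]
88 163 115 105 155 200 226 227 210 180]
 [235 234 229 207 153 101 112 161 195 179 124 102 138 192 221 227 213 185]
 [233 234 230 212 158 107 107 159 201 192 136  94 125 182 220 228 220 194]
 [234 234 229 216 171 118 107 154 198 197 145 102 121 177 218 230 226 207]
 [234 234 232 224 190 130 110 150 193 196 156 116 128 180 219 230 228 214]
 [235 233 234 229 205 167 135 163 199 206 182 156 164 199 224 231 230 214]
 [235 235 234 231 221 199 175 184 206 212 198 187 199 219 229 233 230 215]
 [232 234 233 234 230 221 208 201 204 204 201 206 217 227 233 233 231 218]
 [235 235 234 234 233 230 224 215 205 207 212 220 226 232 233 233 231 222]]
[[355.1 210.6]
 [351.4 209.8]
 [356.7 208.8]] [354  12  12]
```

```bash
python3 -c "
from workcell import ctrl
print(ctrl.hand_in())"
```

```text
the job is handed in; nothing more can be done
None
```

The job is handed in at about 29 s: the clamp bar is down on the tub's lid with its fork over the stud, and the clip is pushed to its hard stop with the bowed leg back at rest. The final check was by pixel values and measured forces, not by eye, because the picture views were used up. The fingers also pressed on the bench at up to about 49 N on one step, while I was feeling for the clip.

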